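Put the test weights away in their storage blocks

TASK

The balance has been checked: put the three steel test weights away, each upright in the well of its own wooden block: the large weight in the large block first, then the medium weight in the medium block, and last the small weight in the small block. Set each weight down in its well rather than dropping it, and leave the sample jar, the amber bottle, the blue cap and the crucible where they stand.

Things in the scene. Friction and masses are not known exactly. Their poses are not given: they have to be found in the camera images.
- weight_large: the large of three polished steel knobbed test weights, 500 g, loose, standing upright: a plain cylinder 38 mm in diameter and 44 mm high, with a narrower knob (30 mm across) on top, 64 mm high in all. Origin: centre of its underside; z up its axis.
- weight_medium: the medium of three polished steel knobbed test weights, 200 g, loose, standing upright: a plain cylinder 28 mm in diameter and 32 mm high, with a narrower knob (22 mm across) on top, 46 mm high in all. Origin: centre of its underside; z up its axis.
- weight_small: the small of three polished steel knobbed test weights, 50 g, loose, standing upright: a plain cylinder 18 mm in diameter and 22 mm high, with a narrower knob (14 mm across) on top, 32 mm high in all. Origin: centre of its underside; z up its axis.
- block_large: the large of three square pale-wood storage blocks, 82 x 82 mm and 14 mm high, fixed to the bench, with one round flat-bottomed well 54 mm in diameter in the middle of its top, 8 mm deep (well floor 6 mm above the bench). Origin: centre of its underside, below the well's centre; z up; x and y along its sides.
- block_medium: the medium of three square pale-wood storage blocks, 68 x 68 mm and 14 mm high, fixed to the bench, with one round flat-bottomed well 44 mm in diameter in the middle of its top, 8 mm deep (well floor 6 mm above the bench). Origin: centre of its underside, below the well's centre; z up; x and y along its sides.
- block_small: the small of three square pale-wood storage blocks, 54 x 54 mm and 14 mm high, fixed to the bench, with one round flat-bottomed well 34 mm in diameter in the middle of its top, 8 mm deep (well floor 6 mm above the bench). Origin: centre of its underside, below the well's centre; z up; x and y along its sides.
- sample_jar: bystander: clear glass sample jar with a white cap, 44 mm in diameter, 62 mm high, loose, upright. Origin: centre of its underside; z up.
- amber_bottle: bystander: small amber glass bottle with a black cap, 36 mm in diameter, 75 mm high, loose, upright. Origin: centre of its underside; z up.
- blue_cap: bystander: blue screw cap lying open side up, 52 mm in diameter, 16 mm high, loose, light. Origin: centre of its underside; z up.
- crucible: bystander: white porcelain crucible, open at the top, 42 mm across the rim, 34 mm high, loose. Origin: centre of its underside; z up.
There are look-alikes about, which are no part of the job. Leave any black or pink look-alike of the weight_medium alone.

How it is judged:
By the outcome, as a careful person would: the job done as asked, in the order asked, and still so for the second after the job is handed in, with the robot touching nothing.
It also fails if it takes over 83 s, if anything falls off the work surface, if the arm or the gripper's body presses on something with over 40 N, if the wrist force passes 120 N, or if a joint passes its speed limit or range.

ROBOT

A 7-joint arm with a two-finger parallel gripper is mounted at the origin on the work surface. World frame = base frame: x ahead of the robot, y to its left, z up, the work surface at z = 0. Lengths are in m, angles in rad, forces in N, time in s.
With the tool pointing down it reaches from about 0.425 to 0.95 m from the base axis. Payload 16.7 kg.
Tool frame: the origin (TCP) lies between the finger pads; the fingertips stand 25 mm ahead of it and the grasp point (between the pads) lies 6 mm ahead of it (robot.tip_extent is the distance from the TCP to the fingertips, in m); z points along the fingers, y is the direction in which the jaws open and shut (so a half turn about z gives the same grasp; the last joint's range is limited). The gripper opens to 94 mm and grips with 3 to 60 N. Pads are 16 mm wide; open, the fingers measure 119 mm over their backs; the gripper's body (75 mm by 177 mm) begins 78 mm behind the grasp point.
Start: joints at [-1.472, 0.426, 0.074, 1.606, -0.034, 1.111, -0.067], TCP at [0.166, 0.654, 0.23] pointing down, gripper open.
Joint ranges: [-2.85, 2.85], [-0.5, 2.14], [-1.23, 1.37], [0.21, 2.46], [-1.02, 4.16], [0.16, 2.05], [-2.73, 2.73]. Speed limits (rad/s): [1.89, 1.89, 2.39, 2.39, 3.01, 3.01, 3.01].

INTERFACE

Orientations are given as a rotation vector (axis times angle).
In Python, from bench import robot gives the robot as it stands.
- The arm moves only by the tool carry_out, never from a script. Its argument "series" is a list of rows, each an object of numbers: "grip": the closure in counts, from 0 (fully open) to 255 (shut); "dx", "dy", "dz": the shift along the tool's x, y, z in m; "ax", "ay", "az": the turn, a rotation vector about the tool's x, y, z in degrees. A call has 1 to 5 rows; each row shifts and turns the commanded pose from where the row before left it, along the tool's axes as they then stand; what a row does not reach is not made up. A row lasts 1/12 s, in which the tool goes at most 41.7 mm and 7.16 degrees, less where a joint would pass 70% of its speed; a pose out of reach is approached as far as the arm can. A call with a gripper value outside its range is refused whole. The fingers move at their own pace and stop on an object; the grip force is fixed at half the most. Time passes only in rows, so rows that do not move let the fingers close. It gives the time, the measured TCP pose, the force and the opening at its end, in the units of the state.
- robot.observe(): the state, without advancing time (a new reading comes with each control period).
- robot.capture(name): name is "side" or "top"; returns a dict with "img" (384x512x3 uint8, red, green, blue), "camera_matrix" (3x3 intrinsics, pixels), "extrinsics" (4x4, takes a point from world to camera coordinates). Camera axes: x right, y down, z forward; pixel columns grow to the right and rows downward; lengths in m; the calibration is good to about 2 mm. A picture is of the moment at which its call begins. There is no depth.
- robot.close_job(): hands the job in, once; it reports no verdict.
Trained networks look in a picture, given as the dict that the camera call returned (one of the last four; its "shot" number tells which), for a name from the list of things; names that differ only in an ending like _2 or _b are one class to them, and where a whole thing is asked for, a point or a joint stands for the part that bears it (a point fixed in the world has none). Each returns a list of dicts, best first, with "conf" (0 to 1); they miss things now and then, are a little off and sometimes report something else, mostly with a low value. They report only what shows in the picture. A call takes as long as a camera call. They do not tell look-alikes from the thing itself.
- robot.masks_of(picture, query): "region" (384x512 bool, what is visible of it) and "pixel" ([column, row] in pixels, amid what is visible of it).
The state is a dict: "clock": time; "joint_positions": joint angles; "joint_velocities": joint speeds; "effort": joint torques, N m; "eef_pos": TCP position; "tcp_rot": TCP orientation; "force": force on the tool from outside, world axes, zero at the start; "moment": the same for the moment, N m; "grip_width": finger opening in m.
Only numpy, scipy, OpenCV 4.12 (cv2) and the standard library are available. Lean on these libraries where they do the work, as an engineer would, in place of code of your own. Each camera call takes 0.05 s, during which the arm holds its last target. There are 200 camera calls.

## Working session

There is one attempt and no reset: what is moved stays moved. The work goes in short steps, Python scripts to look and compute and a tool call to move; the robot and the scene stay as the last step left them, time stands still between calls to the robot, and variables do not carry over. Pictures are saved under pics/ and viewed, about 12 in all and at most 16, crops included, and the job is handed in when it is done.

Besides the shell and the picture viewer there is one more tool, called after "Call:" as name(argument=value, ...) on one line, values as JSON. carry_out: Moves the arm, as the interface text tells. Its arguments: {"type":"object","properties":{"series":{"type":"array","items":{"type":"object","properties":{"grip":{"type":"number"},"dx":{"type":"number"},"dy":{"type":"number"},"dz":{"type":"number"},"ax":{"type":"number"},"ay":{"type":"number"},"az":{"type":"number"}}}}},"required":["series"]}

```bash
mkdir -p pics; ls
cat > h.py <<'E'
import numpy as np, cv2
from bench import robot
def save(d,name,crop=None,s=1):
    im=d["img"][:,:,::-1]
    if crop: im=im[crop[1]:crop[3],crop[0]:crop[2]]
    cv2.imwrite(f"pics/{name}.png",cv2.resize(im,None,fx=s,fy=s,interpolation=cv2.INTER_CUBIC))
def P(d): return d["camera_matrix"]@d["extrinsics"][:3]
def ray(d,px,z):
    "world point at height z on the ray through pixel"
    M=P(d); u,v=px
    A=np.array([M[0,:2]-u*M[2,:2],M[1,:2]-v*M[2,:2]]); b=-np.array([(M[0,2]-u*M[2,2])*z+M[0,3]-u*M[2,3],(M[1,2]-v*M[2,2])*z+M[1,3]-v*M[2,3]])
    return np.linalg.solve(A,b)
def proj(d,X):
    q=P(d)@np.append(X,1); return q[:2]/q[2]
def tri(d1,p1,d2,p2):
    X=cv2.triangulatePoints(P(d1),P(d2),np.array(p1,float).reshape(2,1),np.array(p2,float).reshape(2,1)).ravel(); return X[:3]/X[3]
E
python3 - <<'E'
from h import *
np.set_printoptions(precision=3,suppress=True)
print(robot.observe())
D={}
for n in("top","side"):
    d=robot.capture(n);D[n]=d; save(d,n+"0",s=1.5)
    print(n,d["shot"],np.linalg.inv(d["extrinsics"])[:3],d["camera_matrix"][0,0])
for q in["weight_large","weight_medium","weight_small","block_large","block_medium","block_small","sample_jar","amber_bottle","blue_cap","crucible"]:
    for n in D:
        for r in robot.masks_of(D[n],q):
            m=r["region"];ys,xs=np.nonzero(m)
            print(q,n,round(r["conf"],2),np.round(r["pixel"],1),(xs.min(),ys.min(),xs.max(),ys.max()),m.sum())
E
```

```text
pics
{'clock': 0.0, 'joint_positions': array([-1.472,  0.427,  0.074,  1.607, -0.034,  1.111, -0.067]), 'joint_velocities': array([-0.001, -0.001, -0.   ,  0.002,  0.001, -0.   , -0.002]), 'effort': array([ -0.002, -93.579,   3.667, -45.419,  -0.049,   0.02 ,   0.   ]), 'eef_pos': array([0.166, 0.654, 0.23 ]), 'tcp_rot': array([-0.39 , -3.117,  0.002]), 'force': array([ 0.045, -0.583,  0.033]), 'moment': array([-0.059, -0.027,  0.066]), 'grip_width': 0.09444908717869069}
top 1 [[ 0.006 -0.989  0.15   0.431]
 [-1.    -0.005  0.011 -0.033]
 [-0.01  -0.15  -0.989  0.979]] 371.7209596327418
side 2 [[ 0.856 -0.385  0.345  0.262]
 [-0.517 -0.627  0.582 -0.565]
 [-0.008 -0.677 -0.736  0.702]] 458.68494616812893
weight_large top 0.59 [244.1 170.6] (np.int64(237), np.int64(164), np.int64(251), np.int64(180)) 205
weight_large side 0.8 [254.7 171.9] (np.int64(248), np.int64(158), np.int64(265), np.int64(190)) 520
weight_medium top 0.67 [335.2 142.2] (np.int64(329), np.int64(139), np.int64(340), np.int64(151)) 116
weight_medium top 0.65 [370.4 183.7] (np.int64(364), np.int64(181), np.int64(376),
[... 1735 characters left out ...]
8)) 329
amber_bottle top 0.7 [301.8 170. ] (np.int64(296), np.int64(160), np.int64(310), np.int64(175)) 179
amber_bottle top 0.64 [138.9 224.6] (np.int64(131), np.int64(216), np.int64(148), np.int64(231)) 228
amber_bottle side 0.78 [305.6 215.7] (np.int64(294), np.int64(202), np.int64(314), np.int64(236)) 569
blue_cap top 0.65 [189.4 168.5] (np.int64(180), np.int64(158), np.int64(200), np.int64(177)) 326
blue_cap side 0.68 [230.9 138.7] (np.int64(218), np.int64(130), np.int64(240), np.int64(150)) 393
crucible top 0.54 [139.8 225.1] (np.int64(132), np.int64(216), np.int64(148), np.int64(231)) 212
crucible side 0.77 [149.6 129.4] (np.int64(136), np.int64(119), np.int64(154), np.int64(140)) 314
```

View pics/top0.png

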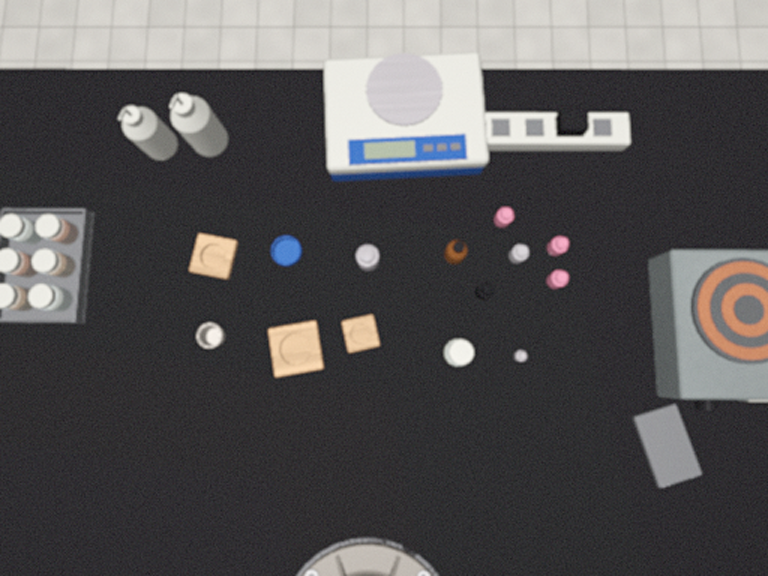

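View pics/side0.png

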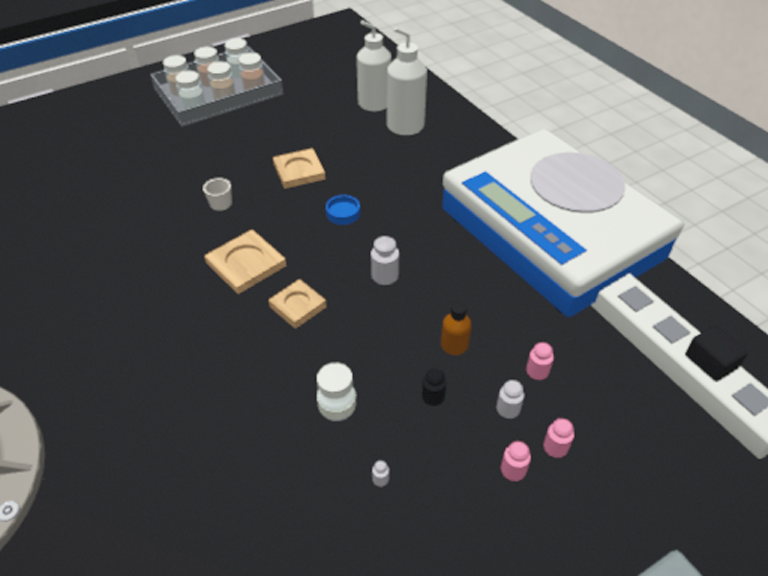

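The top view shows the steel weights at about (245,171), (346,169) and (347,237) in raw pixels. The blocks are at (198,232), (142,171) and (240,222). The pink and black look-alikes stand around the medium weight. Next I fit positions from both views.

```bash
cat >> h.py <<'E'
DIM=dict(L=(19,44,15,64),M=(14,32,11,46),S=(9,22,7,32))
def seg(d,c,r,thr=70):
    "bright blob nearest pixel c"
    g=cv2.cvtColor(d["img"],cv2.COLOR_RGB2GRAY); m=np.zeros_like(g); x,y=map(int,np.round(c)); m[y-r:y+r+1,x-r:x+r+1]=(g[y-r:y+r+1,x-r:x+r+1]>thr)
    n,l,s,ce=cv2.connectedComponentsWithStats(m)
    k=1+np.argmin(np.linalg.norm(ce[1:]-c,axis=1)-s[1:,4]*.01); return l==k
def sil(d,X,dim,s=8):
    a=np.linspace(0,2*np.pi,40); out=np.zeros((384*s//2,512*s//2),np.uint8)
    R,H,r,T=[v/1000 for v in dim]; s=s//2
    for rr,z0,z1 in((R,0,H),(r,H,T)):
        p=np.array([proj(d,[X[0]+rr*np.cos(t),X[1]+rr*np.sin(t),X[2]+z]) for z in(z0,z1) for t in a])
        cv2.fillConvexPoly(out,cv2.convexHull(np.round((p+.5)*s).astype(np.int32)),1)
    ys,xs=np.nonzero(out); return np.array([xs.mean(),ys.mean()])/s-.5+.5/s
def fit(ds,cs,dim,X0):
    from scipy.optimize import least_squares
    cs=np.array(cs)
    f=lambda X:np.concatenate([sil(d,X,dim)-c for d,c in zip(ds,cs)])
    r=least_squares(f,X0,diff_step=.01,x_scale=.1); return r.x,r.fun
E
python3 - <<'E'
from h import *
np.set_printoptions(precision=4,suppress=True)
T=robot.capture("top");S=robot.capture("side")
for n,t,s,r in(("L",(245,171),(256,173),20),("M",(346,169),(341,266),13),("S",(347,237),(254,315),12)):
    cs=[]
    for d,c in((T,t),(S,s)):
        m=seg(d,c,r);ys,xs=np.nonzero(m);cs.append((xs.mean(),ys.mean()));print(n,np.array(cs[-1]),m.sum(),xs.min(),ys.min(),xs.max(),ys.max())
    X0=np.append(ray(T,t,.02),0.001)
    print(n,*fit([T,S],cs,DIM[n],X0))
for n,t,s in(("pinkA",(336,144),(359.4,242)),("pinkB",(372,163),(373.5,292)),("pinkC",(372,186),(344,306.5)),("black",(323,193.5),(289.5,257.5)),("jar",(304,237),(225,261)),("amber",(303,168),(305,218)),("cap",(189.4,168),(230,139)),("cruc",(140,225),(148,129.4))):
    print(n,tri(T,t,S,s))
# blocks: min-area rect of top face, per view
for n,t in(("block_large",(198,232)),("block_medium",(142,171)),("block_small",(240,222))):
    R={}
    for nm,d in(("t",T),("s",S)):
        c=robot.masks_of(d,n); c=[q for q in c if q["conf"]>.4 and q["region"].sum()>(420)]
        if not c: print(n,nm,"none");continue
        if nm=="s" and n=="block_large": c=[q for q in c if q["region"].sum()>800]
        m=c[0]["region"].astype(np.uint8);cn=max(cv2.findContours(m,0,2)[0],key=cv2.contourArea)
        rc=cv2.minAreaRect(cn); ys,xs=np.nonzero(m); R[nm]=(xs.mean(),ys.mean());print(n,nm,rc,np.array(R[nm]))
        print("  ray z=.008",ray(d,R[nm],.008))
    if len(R)==2: print("  tri",tri(T,R["t"],S,R["s"]))
    save(T,"blk",(125,150,260,255),5)
save(S,"blks",(125,90,225,225),4)
E
```

```text
L [244.6744 170.8643] 258 236 162 253 180
L [256.0809 173.4083] 556 247 157 266 189
L [0.6152 0.0051 0.0009] [-0.1812  0.226   0.1773  0.1069]
M [345.7267 168.4845] 161 339 162 353 175
M [339.951  265.7474] 388 331 253 349 278
M [ 0.6242 -0.2594  0.0021] [-0.1141  0.0649 -0.0151  0.0794]
S [346.6533 236.9467] 75 342 233 351 241
S [253.3667 315.2167] 180 248 306 259 324
S [ 0.4472 -0.2578  0.001 ] [-0.2783 -0.1222 -0.1103  0.3798]
pinkA [ 0.6896 -0.2363  0.0194]
pinkB [ 0.6395 -0.3293  0.0217]
pinkC [ 0.5783 -0.3259  0.0254]
black [ 0.5582 -0.1992  0.023 ]
jar [ 0.4511 -0.1496  0.031 ]
amber [ 0.6252 -0.148   0.037 ]
cap [0.6307 0.1507 0.009 ]
cruc [0.4796 0.272  0.0178]
block_large t none
block_large s ((162.9268341064453, 173.65853881835938), (37.16935729980469, 40.29283142089844), 51.34019470214844) [162.9675 174.4176]
  ray z=.008 [0.4558 0.126 ]
block_medium t ((141.558837890625, 170.76470947265625), (26.678918838500977, 26.92145347595215), 14.03624439239502) [141.6046 170.9134]
  ray z=.008 [0.6177 0.2801]
block_medium s ((199.60586547851562, 111.97647094726562), (22.126909255981445, 31.129526138305664), 77.47119140625) [199.4666 112.2516]
  ray z=.008 [0.6198 0.2773]
  tri [0.6198 0.2803 0.0058]
block_small t none
block_small s ((198.25001525878906, 202.25), (28.991374969482422, 28.284271240234375), 45.0) [198.3494 202.2969]
  ray z=.008 [0.4844 0.0152]h.py:29: RuntimeWarning: Mean of empty slice.
  ys,xs=np.nonzero(out); return np.array([xs.mean(),ys.mean()])/s-.5+.5/s
  ret = ret.dtype.type(ret / rcount)
```

View pics/blk.png

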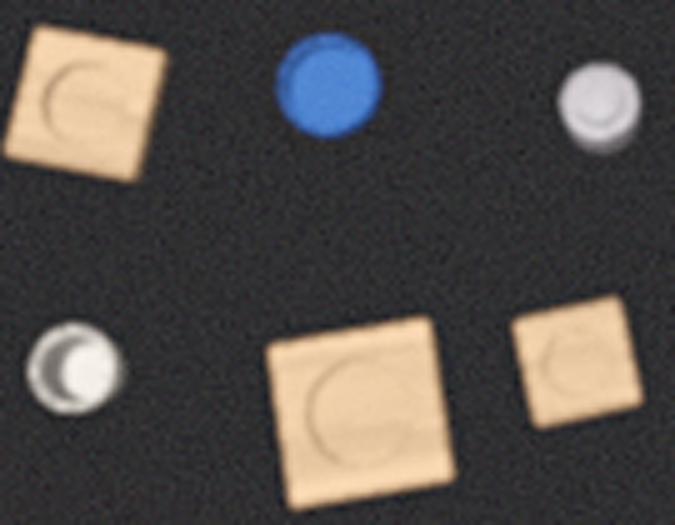

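View pics/blks.png

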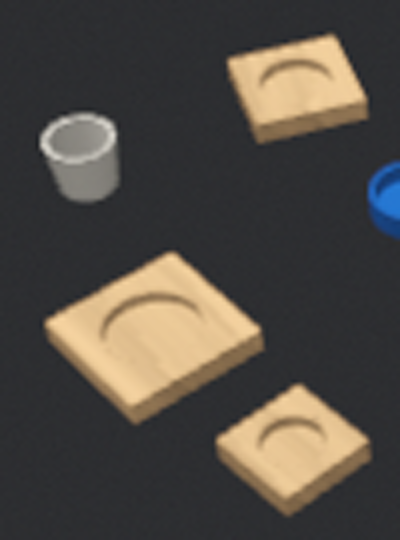

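The crops show all three wells empty, each centred in its block. The blocks are slightly rotated. I fit the blocks the same way, using bright blobs.

```bash
cat >> h.py <<'E'
def silbox(d,X,yaw,w,h=.014,s=4):
    out=np.zeros((384*s,512*s),np.uint8);c,q=np.cos(yaw),np.sin(yaw)
    p=np.array([proj(d,[X[0]+w/2*(a*c-b*q),X[1]+w/2*(a*q+b*c),X[2]+z]) for z in(0,h) for a in(-1,1) for b in(-1,1)])
    cv2.fillConvexPoly(out,cv2.convexHull(np.round((p+.5)*s).astype(np.int32)),1)
    ys,xs=np.nonzero(out); return np.array([xs.mean(),ys.mean()])/s-.5+.5/s
E
python3 - <<'E'
from h import *
from scipy.optimize import least_squares
np.set_printoptions(precision=4,suppress=True)
T=robot.capture("top");S=robot.capture("side")
for n,t,s,r,w in(("L",(197.5,232),(163,174),32,.082),("M",(141.5,171),(199.5,112),20,.068),("S",(240.5,222),(198.3,202.3),20,.054)):
    cs=[];
    for d,c in((T,t),(S,s)):
        m=seg(d,c,r,90);ys,xs=np.nonzero(m);cs.append((xs.mean(),ys.mean()));print(n,np.array(cs[-1]),m.sum(),xs.min(),ys.min(),xs.max(),ys.max())
        if d is T:
            b=cv2.boxPoints(cv2.minAreaRect(np.argwhere(m)[:,::-1].astype(np.float32)));e=ray(T,b[1],.014)-ray(T,b[0],.014);yaw=np.arctan2(e[1],e[0])
            print(" yaw",np.degrees(yaw)%90,"side",np.linalg.norm(e))
    R=least_squares(lambda X:np.concatenate([silbox(d,X,yaw,w)-c for d,c in zip((T,S),cs)]),np.append(ray(T,t,.01),.001),diff_step=.01,x_scale=.1)
    print(n,R.x,R.fun)
from scipy.spatial.transform import Rotation as Ro
print(Ro.from_rotvec(robot.observe()["tcp_rot"]).as_matrix(), robot.observe()["clock"])
E
```

```text
L [196.5652 232.1021] 1166 178 213 215 251
 yaw 9.807669903777992 side 0.08950801011606341
L [163.0567 173.3802] 1323 136 153 190 195
L [0.4573 0.1294 0.001 ] [-0.3135 -0.045   0.1023  0.3265]
M [141.5503 170.1585] 776 125 155 158 185
 yaw 79.3479221785287 side 0.07656144395673027
M [198.9832 111.4594] 653 182 98 216 125
M [0.6201 0.2805 0.0009] [ 0.0201 -0.0232  0.1728  0.4657]
S [239.9245 221.9038] 530 227 209 253 235
 yaw 12.879673520934674 side 0.05973390447704112
S [197.7715 201.606 ] 731 179 186 216 217
S [0.484  0.0174 0.001 ] [-0.4365 -0.0144  0.021   0.3582]
[[-0.9692  0.2463 -0.0001]
 [ 0.2463  0.9692 -0.0001]
 [ 0.0001 -0.0001 -1.    ]] 1.6h.py:39: RuntimeWarning: Mean of empty slice.
  ys,xs=np.nonzero(out); return np.array([xs.mean(),ys.mean()])/s-.5+.5/s
  ret = ret.dtype.type(ret / rcount)
```

Call:
carry_out(series=[{"grip":90,"dx":-0.015,"dy":-0.013,"dz":0},{"grip":90,"dx":-0.028,"dy":-0.0245},{"grip":90,"dx":-0.028,"dy":-0.0245},{"grip":90,"dx":-0.028,"dy":-0.0245},{"grip":90,"dx":-0.028,"dy":-0.0245}])

```text
invalid input at $.series[0]: expected keys grip, dx, dy, dz, ax, ay, az
```

Call:
carry_out(series=[{"grip":90,"dx":-0.015,"dy":-0.013,"dz":0,"ax":0,"ay":0,"az":0},{"grip":90,"dx":-0.028,"dy":-0.0245,"dz":0,"ax":0,"ay":0,"az":0},{"grip":90,"dx":-0.028,"dy":-0.0245,"dz":0,"ax":0,"ay":0,"az":0},{"grip":90,"dx":-0.028,"dy":-0.0245,"dz":0,"ax":0,"ay":0,"az":0},{"grip":90,"dx":-0.028,"dy":-0.0245,"dz":0,"ax":0,"ay":0,"az":0}])

```text
clock: 2.02
eef_pos: [0.2626, 0.5138, 0.2305]
tcp_rot: [-0.389, -3.117, -0.0]
force: [0.7, 1.0, -0.5]
grip_width: 0.0642
```

Call:
carry_out(series=[{"grip":90,"dx":-0.029,"dy":-0.0255,"dz":0,"ax":0,"ay":0,"az":0},{"grip":90,"dx":-0.029,"dy":-0.0255,"dz":0,"ax":0,"ay":0,"az":0},{"grip":90,"dx":-0.029,"dy":-0.0255,"dz":0,"ax":0,"ay":0,"az":0},{"grip":90,"dx":-0.029,"dy":-0.0255,"dz":0,"ax":0,"ay":0,"az":0},{"grip":90,"dx":-0.029,"dy":-0.0255,"dz":0,"ax":0,"ay":0,"az":0}])

```text
clock: 2.43
eef_pos: [0.3718, 0.3544, 0.2307]
tcp_rot: [0.39, 3.117, 0.001]
force: [0.5, -0.5, -0.1]
grip_width: 0.0608
```

Call:
carry_out(series=[{"grip":90,"dx":-0.029,"dy":-0.0255,"dz":0,"ax":0,"ay":0,"az":0},{"grip":90,"dx":-0.029,"dy":-0.0255,"dz":0,"ax":0,"ay":0,"az":0},{"grip":90,"dx":-0.029,"dy":-0.0255,"dz":0,"ax":0,"ay":0,"az":0},{"grip":90,"dx":-0.029,"dy":-0.0255,"dz":0,"ax":0,"ay":0,"az":0},{"grip":90,"dx":-0.029,"dy":-0.0255,"dz":0,"ax":0,"ay":0,"az":0}])

```text
clock: 2.85
eef_pos: [0.481, 0.195, 0.2308]
tcp_rot: [0.39, 3.117, 0.001]
force: [0.4, 0.4, 0.3]
grip_width: 0.0606
```

Call:
carry_out(series=[{"grip":90,"dx":-0.029,"dy":-0.0255,"dz":0,"ax":0,"ay":0,"az":0},{"grip":90,"dx":-0.029,"dy":-0.0255,"dz":0,"ax":0,"ay":0,"az":0},{"grip":90,"dx":-0.029,"dy":-0.0255,"dz":0,"ax":0,"ay":0,"az":0},{"grip":90,"dx":-0.02,"dy":-0.017,"dz":0.01,"ax":0,"ay":0,"az":0},{"grip":90,"dx":0,"dy":0,"dz":0.02,"ax":0,"ay":0,"az":0}])

```text
clock: 3.27
eef_pos: [0.5646, 0.0744, 0.2022]
tcp_rot: [0.399, 3.111, 0.0]
force: [0.2, -0.4, -0.9]
grip_width: 0.0609
```

Call:
carry_out(series=[{"grip":90,"dx":-0.03,"dy":-0.025,"dz":0.01,"ax":0,"ay":0,"az":0},{"grip":90,"dx":-0.026,"dy":-0.021,"dz":0.02,"ax":0,"ay":0,"az":0},{"grip":90,"dx":-0.01,"dy":-0.009,"dz":0.03,"ax":0,"ay":0,"az":0},{"grip":90,"dx":0,"dy":0,"dz":0.01,"ax":0,"ay":0,"az":0},{"grip":90,"dx":0,"dy":0,"dz":0,"ax":0,"ay":0,"az":0}])

```text
clock: 3.68
eef_pos: [0.6099, 0.0094, 0.1278]
tcp_rot: [-0.392, -3.113, 0.003]
force: [-0.2, 0.4, -0.6]
grip_width: 0.0607
```

```bash
cat >> h.py <<'E'
from scipy.spatial.transform import Rotation as Ro
def go(x,y,z):
    o=robot.observe(); R=Ro.from_rotvec(o["tcp_rot"])
    print("clock",round(o["clock"],2),"pos",np.round(o["eef_pos"],4),"F",np.round(o["force"],1),"w",round(o["grip_width"],4),"-> tool d",np.round(R.inv().apply(np.array([x,y,z])-o["eef_pos"]),4),"zaxis",np.round(R.as_matrix()[:,2],3))
E
python3 - <<'E'
from h import *
go(.615,.005,.038)
T=robot.capture("top");S=robot.capture("side")
a=T["img"][110:230,190:320];b=S["img"][90:210,190:320]
d=dict(img=np.hstack([a,b])); save(d,"near1",s=3)
print(robot.observe()["joint_positions"])
E
```

```text
clock 3.68 pos [0.6099 0.0094 0.1278] F [-0.2  0.4 -0.6] w 0.0607 -> tool d [-0.0063 -0.0028  0.0898] zaxis [-0.004 -0.001 -1.   ]
[-0.44893326  0.4564606   0.42403264  1.8616091  -0.23903     0.87389117
  1.41373691]
```

View pics/near1.png

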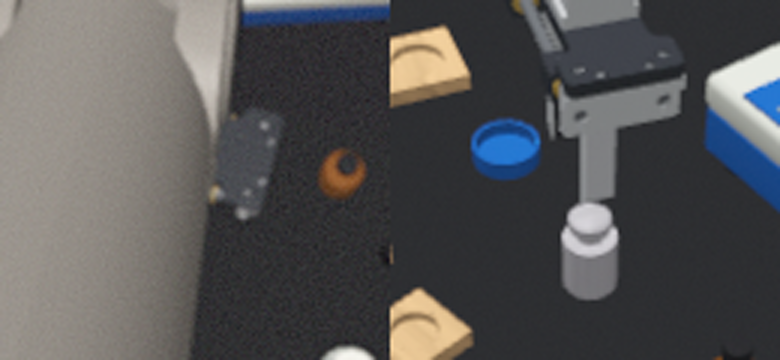

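The side view shows the gripper aligned above the large weight, with the fingertips just over its knob. I descend.

Call:
carry_out(series=[{"grip":90,"dx":-0.005,"dy":-0.003,"dz":0.01,"ax":0,"ay":0,"az":0},{"grip":90,"dx":-0.001,"dy":0,"dz":0.025,"ax":0,"ay":0,"az":0},{"grip":90,"dx":0,"dy":0,"dz":0.03,"ax":0,"ay":0,"az":0},{"grip":90,"dx":0,"dy":0,"dz":0.02,"ax":0,"ay":0,"az":0},{"grip":90,"dx":0,"dy":0,"dz":0.005,"ax":0,"ay":0,"az":0}])

```text
clock: 4.2
eef_pos: [0.6153, 0.0067, 0.0382]
tcp_rot: [-0.387, -3.115, 0.0]
force: [-0.1, 0.5, 0.3]
grip_width: 0.0605
```

Call:
carry_out(series=[{"grip":90,"dx":0,"dy":0,"dz":0,"ax":0,"ay":0,"az":0},{"grip":200,"dx":0,"dy":0,"dz":0,"ax":0,"ay":0,"az":0},{"grip":200,"dx":0,"dy":0,"dz":0,"ax":0,"ay":0,"az":0},{"grip":200,"dx":0,"dy":0,"dz":0,"ax":0,"ay":0,"az":0},{"grip":200,"dx":0,"dy":0,"dz":0,"ax":0,"ay":0,"az":0}])

```text
clock: 4.62
eef_pos: [0.6171, 0.0059, 0.0417]
tcp_rot: [0.389, 3.116, 0.001]
force: [-1.0, -4.7, 2.6]
grip_width: 0.0376
```

Run:
```python
from h import *
go(.457,.129,.20)
```

```text
clock 4.62 pos [0.6171 0.0059 0.0417] F [-1.  -4.7  2.6] w 0.0376 -> tool d [ 0.1852  0.08   -0.1586] zaxis [ 0.002  0.    -1.   ]
```

Call:
carry_out(series=[{"grip":200,"dx":0,"dy":0,"dz":0,"ax":0,"ay":0,"az":0},{"grip":200,"dx":0,"dy":0,"dz":-0.01,"ax":0,"ay":0,"az":0},{"grip":200,"dx":0,"dy":0,"dz":-0.025,"ax":0,"ay":0,"az":0},{"grip":200,"dx":0,"dy":0,"dz":-0.035,"ax":0,"ay":0,"az":0},{"grip":200,"dx":0,"dy":0,"dz":-0.03,"ax":0,"ay":0,"az":0}])

```text
clock: 5.03
eef_pos: [0.6159, 0.0056, 0.1423]
tcp_rot: [-0.39, -3.116, 0.001]
force: [0.8, 0.6, -3.9]
grip_width: 0.0359
```

Run:
```python
from h import *
go(.457,.129,.14)
S=robot.capture("side"); go(.457,.129,.14)
save(S,"lift1",(180,60,340,220),3)
```

```text
clock 5.03 pos [0.6159 0.0056 0.1423] F [ 0.8  0.6 -3.9] w 0.0359 -> tool d [0.1844 0.0804 0.0024] zaxis [-0.001 -0.    -1.   ]
clock 5.08 pos [0.6187 0.0054 0.1482] F [ 4.8 -0.5  2.2] w 0.0363 -> tool d [0.1873 0.0798 0.0073] zaxis [ 0.006  0.001 -1.   ]
```

View pics/lift1.png

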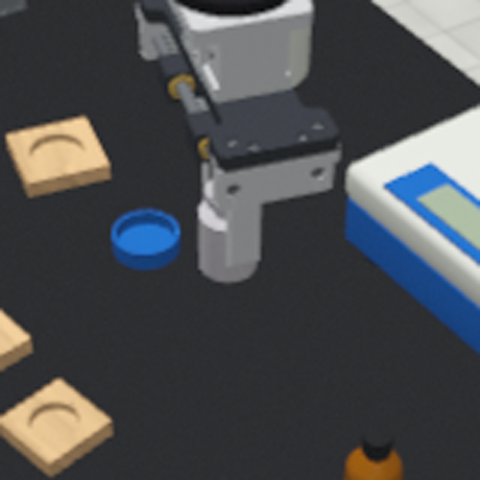

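The picture shows the large weight held upright between the fingers, clear of the bench. I carry it over to the large block.

Call:
carry_out(series=[{"grip":200,"dx":0.012,"dy":0.005,"dz":0,"ax":0,"ay":0,"az":0},{"grip":200,"dx":0.03,"dy":0.013,"dz":0,"ax":0,"ay":0,"az":0},{"grip":200,"dx":0.034,"dy":0.015,"dz":0,"ax":0,"ay":0,"az":0},{"grip":200,"dx":0.034,"dy":0.015,"dz":0,"ax":0,"ay":0,"az":0},{"grip":200,"dx":0.034,"dy":0.015,"dz":0,"ax":0,"ay":0,"az":0}])

```text
clock: 5.5
eef_pos: [0.4901, 0.103, 0.1403]
tcp_rot: [-0.39, -3.116, 0.0]
force: [0.2, 1.8, -5.3]
grip_width: 0.0363
```

Call:
carry_out(series=[{"grip":200,"dx":0.025,"dy":0.01,"dz":0,"ax":0,"ay":0,"az":0},{"grip":200,"dx":0.012,"dy":0.005,"dz":0,"ax":0,"ay":0,"az":0},{"grip":200,"dx":0.004,"dy":0.002,"dz":0.02,"ax":0,"ay":0,"az":0},{"grip":200,"dx":0,"dy":0,"dz":0.02,"ax":0,"ay":0,"az":0},{"grip":200,"dx":0,"dy":0,"dz":0,"ax":0,"ay":0,"az":0}])

```text
clock: 5.92
eef_pos: [0.4544, 0.1289, 0.0982]
tcp_rot: [-0.387, -3.114, 0.003]
force: [-1.7, -1.0, -6.3]
grip_width: 0.0364
```

Run:
```python
from h import *
S=robot.capture("side"); go(.457,.129,.048)
o=robot.observe()["eef_pos"]; print("expected bottom px if offset .042:",proj(S,[o[0],o[1],o[2]-.042]), "well",proj(S,[.457,.129,.006]))
save(S,"over1",(100,80,260,220),5)
```

```text
clock 5.97 pos [0.4553 0.1286 0.0996] F [-0.3 -0.3 -4.4] w 0.0363 -> tool d [-0.0017  0.001   0.0515] zaxis [-0.003 -0.002 -1.   ]
expected bottom px if offset .042: [158.66887749 156.77999408] well [163.05070324 174.00472143]
```

View pics/over1.png

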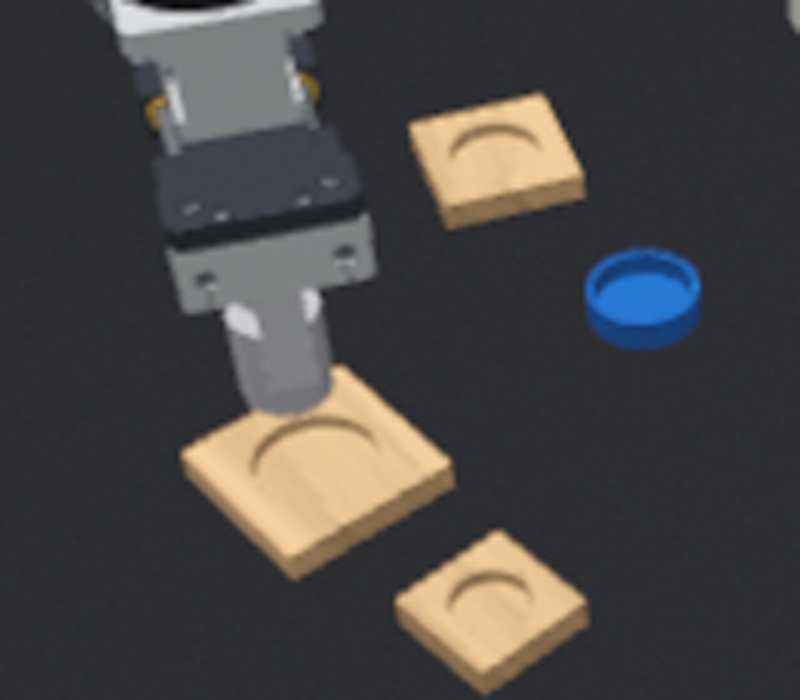

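The weight hangs over the large block, its lower rim at about (158,163), as predicted. I lower it gently.

Call:
carry_out(series=[{"grip":200,"dx":-0.002,"dy":0.001,"dz":0.01,"ax":0,"ay":0,"az":0},{"grip":200,"dx":0,"dy":0,"dz":0.015,"ax":0,"ay":0,"az":0},{"grip":200,"dx":0,"dy":0,"dz":0.012,"ax":0,"ay":0,"az":0},{"grip":200,"dx":0,"dy":0,"dz":0.006,"ax":0,"ay":0,"az":0},{"grip":200,"dx":0,"dy":0,"dz":0,"ax":0,"ay":0,"az":0}])

```text
clock: 6.38
eef_pos: [0.4588, 0.129, 0.0568]
tcp_rot: [-0.391, -3.116, 0.001]
force: [-0.8, 0.4, -4.8]
grip_width: 0.0363
```

Call:
carry_out(series=[{"grip":200,"dx":0,"dy":0,"dz":0,"ax":0,"ay":0,"az":0},{"grip":200,"dx":0,"dy":0,"dz":0.002,"ax":0,"ay":0,"az":0},{"grip":200,"dx":0,"dy":0,"dz":0.002,"ax":0,"ay":0,"az":0},{"grip":200,"dx":0,"dy":0,"dz":0,"ax":0,"ay":0,"az":0},{"grip":200,"dx":0,"dy":0,"dz":0,"ax":0,"ay":0,"az":0}])

```text
clock: 6.8
eef_pos: [0.4591, 0.1295, 0.0537]
tcp_rot: [0.39, 3.117, 0.0]
force: [-0.6, -0.6, -5.2]
grip_width: 0.0364
```

Call:
carry_out(series=[{"grip":200,"dx":0,"dy":0,"dz":0.002,"ax":0,"ay":0,"az":0},{"grip":200,"dx":0,"dy":0,"dz":0.002,"ax":0,"ay":0,"az":0},{"grip":200,"dx":0,"dy":0,"dz":0.001,"ax":0,"ay":0,"az":0},{"grip":200,"dx":0,"dy":0,"dz":0,"ax":0,"ay":0,"az":0},{"grip":200,"dx":0,"dy":0,"dz":0,"ax":0,"ay":0,"az":0}])

```text
clock: 7.22
eef_pos: [0.4589, 0.1293, 0.0484]
tcp_rot: [-0.39, -3.117, 0.0]
force: [0.4, 0.4, -4.5]
grip_width: 0.0362
```

Call:
carry_out(series=[{"grip":200,"dx":0,"dy":0,"dz":0.001,"ax":0,"ay":0,"az":0},{"grip":200,"dx":0,"dy":0,"dz":0.001,"ax":0,"ay":0,"az":0},{"grip":200,"dx":0,"dy":0,"dz":0,"ax":0,"ay":0,"az":0},{"grip":200,"dx":0,"dy":0,"dz":0,"ax":0,"ay":0,"az":0},{"grip":200,"dx":0,"dy":0,"dz":0,"ax":0,"ay":0,"az":0}])

```text
clock: 7.63
eef_pos: [0.4594, 0.1294, 0.0473]
tcp_rot: [0.39, 3.117, 0.001]
force: [-5.6, -3.4, 19.7]
grip_width: 0.0367
```

Contact: the force rises to +20 N at TCP 0.0473 m, the expected height. I release and rise.

Call:
carry_out(series=[{"grip":200,"dx":0,"dy":0,"dz":-0.0008,"ax":0,"ay":0,"az":0},{"grip":80,"dx":0,"dy":0,"dz":0,"ax":0,"ay":0,"az":0},{"grip":80,"dx":0,"dy":0,"dz":0,"ax":0,"ay":0,"az":0},{"grip":80,"dx":0,"dy":0,"dz":0,"ax":0,"ay":0,"az":0},{"grip":80,"dx":0,"dy":0,"dz":0,"ax":0,"ay":0,"az":0}])

```text
clock: 8.05
eef_pos: [0.4591, 0.1294, 0.0473]
tcp_rot: [0.39, 3.117, -0.0]
force: [0.6, 0.4, 0.2]
grip_width: 0.0597
```

Call:
carry_out(series=[{"grip":80,"dx":0,"dy":0,"dz":-0.015,"ax":0,"ay":0,"az":0},{"grip":80,"dx":0,"dy":0,"dz":-0.03,"ax":0,"ay":0,"az":0},{"grip":80,"dx":0,"dy":0,"dz":-0.035,"ax":0,"ay":0,"az":0},{"grip":80,"dx":0,"dy":0,"dz":-0.035,"ax":0,"ay":0,"az":0},{"grip":80,"dx":0,"dy":0,"dz":-0.02,"ax":0,"ay":0,"az":0}])

```text
clock: 8.47
eef_pos: [0.4598, 0.1294, 0.1855]
tcp_rot: [0.391, 3.115, 0.002]
force: [0.7, 1.0, 0.9]
grip_width: 0.0644
```

Run:
```python
from h import *
S=robot.capture("side"); go(.624,-.259,.16)
save(S,"placed1",(120,80,270,210),4)
```

```text
clock 8.52 pos [0.4611 0.1299 0.1878] F [3.  0.5 3.8] w 0.064 -> tool d [-0.2538 -0.3368  0.0274] zaxis [ 0.005  0.003 -1.   ]
```

View pics/placed1.png

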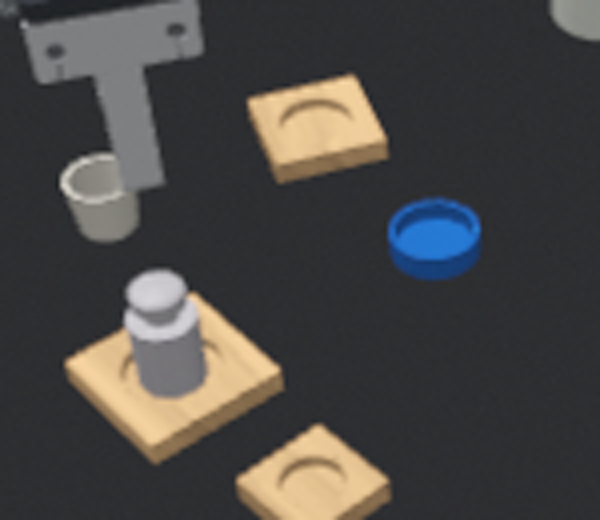

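The large weight stands upright in its well. Next I go to the medium weight.

Call:
carry_out(series=[{"grip":90,"dx":-0.012,"dy":-0.016,"dz":0,"ax":0,"ay":0,"az":0},{"grip":90,"dx":-0.0225,"dy":-0.03,"dz":0,"ax":0,"ay":0,"az":0},{"grip":90,"dx":-0.0225,"dy":-0.03,"dz":0,"ax":0,"ay":0,"az":0},{"grip":90,"dx":-0.0225,"dy":-0.03,"dz":0,"ax":0,"ay":0,"az":0},{"grip":90,"dx":-0.0225,"dy":-0.03,"dz":0,"ax":0,"ay":0,"az":0}])

```text
clock: 8.93
eef_pos: [0.5247, -0.0291, 0.1823]
tcp_rot: [0.389, 3.117, 0.0]
force: [1.6, 0.0, 0.6]
grip_width: 0.0608
```

Call:
carry_out(series=[{"grip":90,"dx":-0.0225,"dy":-0.03,"dz":0,"ax":0,"ay":0,"az":0},{"grip":90,"dx":-0.0225,"dy":-0.03,"dz":0,"ax":0,"ay":0,"az":0},{"grip":90,"dx":-0.0225,"dy":-0.03,"dz":0,"ax":0,"ay":0,"az":0},{"grip":90,"dx":-0.0225,"dy":-0.03,"dz":0,"ax":0,"ay":0,"az":0},{"grip":90,"dx":-0.0225,"dy":-0.03,"dz":0,"ax":0,"ay":0,"az":0}])

```text
clock: 9.35
eef_pos: [0.5968, -0.2023, 0.1819]
tcp_rot: [-0.389, -3.117, -0.0]
force: [0.2, 0.9, 0.3]
grip_width: 0.0608
```

Call:
carry_out(series=[{"grip":90,"dx":-0.022,"dy":-0.03,"dz":0,"ax":0,"ay":0,"az":0},{"grip":90,"dx":-0.012,"dy":-0.015,"dz":0.01,"ax":0,"ay":0,"az":0},{"grip":90,"dx":-0.004,"dy":-0.005,"dz":0.02,"ax":0,"ay":0,"az":0},{"grip":90,"dx":0,"dy":0,"dz":0.02,"ax":0,"ay":0,"az":0},{"grip":90,"dx":0,"dy":0,"dz":0,"ax":0,"ay":0,"az":0}])

```text
clock: 9.77
eef_pos: [0.6191, -0.2583, 0.1282]
tcp_rot: [-0.391, -3.112, -0.001]
force: [-0.8, 0.1, -0.8]
grip_width: 0.0611
```

Run:
```python
from h import *
S=robot.capture("side"); go(.624,-.259,.0365)
save(S,"near2",(260,190,420,330),4)
print(robot.observe()["joint_positions"])
```

```text
clock 9.82 pos [ 0.6197 -0.2581  0.1303] F [ 0.5  0.3 -0.7] w 0.0608 -> tool d [-0.0047  0.0002  0.0938] zaxis [-0.004  0.001 -1.   ]
[-0.07719423  0.57129129  0.52891729  1.71983061 -0.34188896  0.94758799
  1.9072042 ]
```

View pics/near2.png

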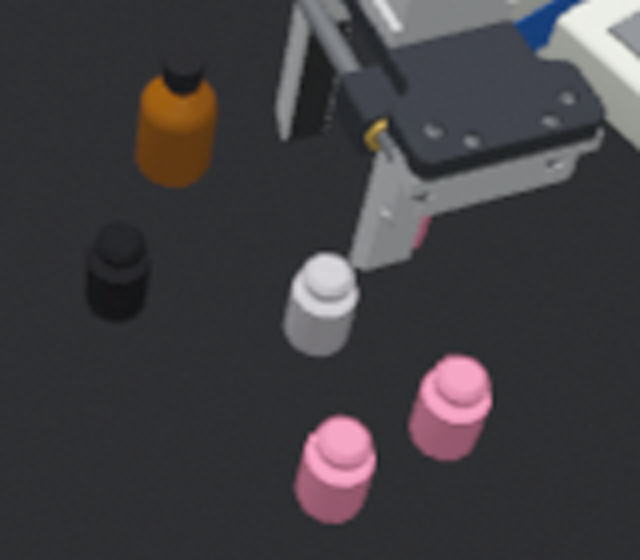

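The silver medium weight stands at about (341,268). The pinks and the black one are clear of where the fingers go. I narrow the opening and descend.

Call:
carry_out(series=[{"grip":115,"dx":-0.003,"dy":0,"dz":0.01,"ax":0,"ay":0,"az":0},{"grip":115,"dx":-0.001,"dy":0,"dz":0.025,"ax":0,"ay":0,"az":0},{"grip":115,"dx":0,"dy":0,"dz":0.03,"ax":0,"ay":0,"az":0},{"grip":115,"dx":0,"dy":0,"dz":0.02,"ax":0,"ay":0,"az":0},{"grip":115,"dx":0,"dy":0,"dz":0.008,"ax":0,"ay":0,"az":0}])

```text
clock: 10.23
eef_pos: [0.6243, -0.2583, 0.0372]
tcp_rot: [-0.388, -3.115, -0.001]
force: [-0.4, 0.4, 0.4]
grip_width: 0.0515
```

Call:
carry_out(series=[{"grip":115,"dx":0,"dy":0,"dz":0,"ax":0,"ay":0,"az":0},{"grip":115,"dx":0,"dy":0,"dz":0,"ax":0,"ay":0,"az":0},{"grip":115,"dx":0,"dy":0,"dz":0,"ax":0,"ay":0,"az":0},{"grip":115,"dx":0,"dy":0,"dz":0,"ax":0,"ay":0,"az":0}])

```text
clock: 10.57
eef_pos: [0.6258, -0.2597, 0.041]
tcp_rot: [0.39, 3.115, -0.0]
force: [0.1, 0.1, -0.1]
grip_width: 0.0516
```

Run:
```python
from h import *
go(.624,-.259,.0365)
```

```text
clock 10.57 pos [ 0.6258 -0.2597  0.041 ] F [ 0.1  0.1 -0.1] w 0.0516 -> tool d [0.0019 0.0002 0.0045] zaxis [ 0.002 -0.001 -1.   ]
```

Call:
carry_out(series=[{"grip":115,"dx":0.001,"dy":0,"dz":0.005,"ax":0,"ay":0,"az":0},{"grip":220,"dx":0,"dy":0,"dz":0,"ax":0,"ay":0,"az":0},{"grip":220,"dx":0,"dy":0,"dz":0,"ax":0,"ay":0,"az":0},{"grip":220,"dx":0,"dy":0,"dz":0,"ax":0,"ay":0,"az":0},{"grip":220,"dx":0,"dy":0,"dz":0,"ax":0,"ay":0,"az":0}])

```text
clock: 10.98
eef_pos: [0.6239, -0.2592, 0.0344]
tcp_rot: [0.39, 3.117, -0.0]
force: [-0.2, 0.5, 0.4]
grip_width: 0.0282
```

Call:
carry_out(series=[{"grip":220,"dx":0,"dy":0,"dz":0,"ax":0,"ay":0,"az":0}])

```text
clock: 11.07
eef_pos: [0.6239, -0.2592, 0.0344]
tcp_rot: [0.39, 3.117, -0.0]
force: [0.8, 0.3, 1.0]
grip_width: 0.0261
```

Call:
carry_out(series=[{"grip":220,"dx":0,"dy":0,"dz":-0.01,"ax":0,"ay":0,"az":0},{"grip":220,"dx":0,"dy":0,"dz":-0.025,"ax":0,"ay":0,"az":0},{"grip":220,"dx":0,"dy":0,"dz":-0.035,"ax":0,"ay":0,"az":0},{"grip":220,"dx":0,"dy":0,"dz":-0.035,"ax":0,"ay":0,"az":0},{"grip":220,"dx":0,"dy":0,"dz":-0.025,"ax":0,"ay":0,"az":0}])

```text
clock: 11.48
eef_pos: [0.6241, -0.2598, 0.1678]
tcp_rot: [0.39, 3.115, -0.001]
force: [-0.2, -0.2, -2.0]
grip_width: 0.0263
```

Run:
```python
from h import *
S=robot.capture("side");go(.620,.2805,.17)
save(S,"lift2",(240,170,440,330),4)
```

```text
clock 11.53 pos [ 0.6258 -0.2606  0.1722] F [ 1.9 -2.1  2.8] w 0.0265 -> tool d [0.1393 0.5229 0.0011] zaxis [ 0.007 -0.002 -1.   ]
```

View pics/lift2.png

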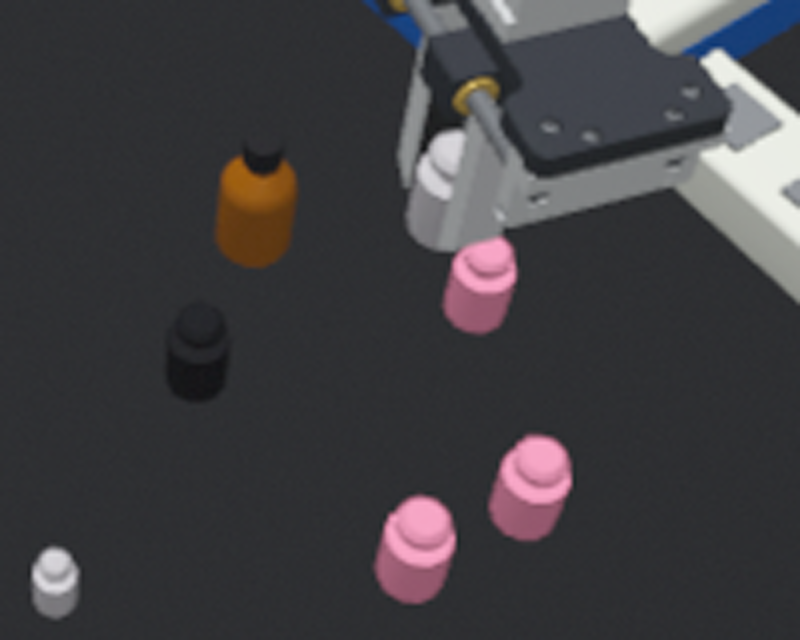

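The medium steel weight is held upright and none of its neighbours has moved. I carry it to the medium block.

Call:
carry_out(series=[{"grip":220,"dx":0.004,"dy":0.015,"dz":0,"ax":0,"ay":0,"az":0},{"grip":220,"dx":0.0075,"dy":0.028,"dz":0,"ax":0,"ay":0,"az":0},{"grip":220,"dx":0.0096,"dy":0.036,"dz":0,"ax":0,"ay":0,"az":0},{"grip":220,"dx":0.0096,"dy":0.036,"dz":0,"ax":0,"ay":0,"az":0},{"grip":220,"dx":0.0096,"dy":0.036,"dz":0,"ax":0,"ay":0,"az":0}])

```text
clock: 11.95
eef_pos: [0.6215, -0.1016, 0.1647]
tcp_rot: [0.391, 3.117, 0.0]
force: [1.7, 1.0, -2.2]
grip_width: 0.0264
```

Call:
carry_out(series=[{"grip":220,"dx":0.0096,"dy":0.036,"dz":0,"ax":0,"ay":0,"az":0},{"grip":220,"dx":0.0096,"dy":0.036,"dz":0,"ax":0,"ay":0,"az":0},{"grip":220,"dx":0.0096,"dy":0.036,"dz":0,"ax":0,"ay":0,"az":0},{"grip":220,"dx":0.0096,"dy":0.036,"dz":0,"ax":0,"ay":0,"az":0},{"grip":220,"dx":0.0096,"dy":0.036,"dz":0,"ax":0,"ay":0,"az":0}])

```text
clock: 12.37
eef_pos: [0.6194, 0.0851, 0.1648]
tcp_rot: [0.39, 3.117, 0.0]
force: [0.4, -0.2, -1.1]
grip_width: 0.0262
```

Call:
carry_out(series=[{"grip":220,"dx":0.0096,"dy":0.036,"dz":0,"ax":0,"ay":0,"az":0},{"grip":220,"dx":0.0096,"dy":0.036,"dz":0,"ax":0,"ay":0,"az":0},{"grip":220,"dx":0.0096,"dy":0.036,"dz":0,"ax":0,"ay":0,"az":0},{"grip":220,"dx":0.008,"dy":0.03,"dz":0,"ax":0,"ay":0,"az":0},{"grip":220,"dx":0.0045,"dy":0.018,"dz":0,"ax":0,"ay":0,"az":0}])

```text
clock: 12.78
eef_pos: [0.6172, 0.2493, 0.1644]
tcp_rot: [-0.384, -3.117, -0.002]
force: [0.0, -0.3, -2.0]
grip_width: 0.0262
```

Call:
carry_out(series=[{"grip":220,"dx":0,"dy":0,"dz":0.01,"ax":0,"ay":0,"az":0},{"grip":220,"dx":0,"dy":0,"dz":0.02,"ax":0,"ay":0,"az":0},{"grip":220,"dx":0,"dy":0,"dz":0.025,"ax":0,"ay":0,"az":0},{"grip":220,"dx":0,"dy":0,"dz":0.01,"ax":0,"ay":0,"az":0},{"grip":220,"dx":0,"dy":0,"dz":0,"ax":0,"ay":0,"az":0}])

```text
clock: 13.2
eef_pos: [0.6168, 0.2438, 0.0971]
tcp_rot: [-0.39, -3.114, 0.004]
force: [-0.6, -0.4, -0.8]
grip_width: 0.0262
```

Run:
```python
from h import *
S=robot.capture("side");go(.620,.2805,.0405)
```

```text
clock 13.25 pos [0.6177 0.244  0.0987] F [ 0.  -0.6 -1.1] w 0.0261 -> tool d [0.0067 0.036  0.0582] zaxis [-0.002 -0.001 -1.   ]
```

Some rows were clipped, leaving it 36 mm short, so I correct for that.

Call:
carry_out(series=[{"grip":220,"dx":0.001,"dy":0.01,"dz":0,"ax":0,"ay":0,"az":0},{"grip":220,"dx":0.003,"dy":0.016,"dz":0,"ax":0,"ay":0,"az":0},{"grip":220,"dx":0.002,"dy":0.01,"dz":0,"ax":0,"ay":0,"az":0},{"grip":220,"dx":0,"dy":0,"dz":0.01,"ax":0,"ay":0,"az":0},{"grip":220,"dx":0,"dy":0,"dz":0.01,"ax":0,"ay":0,"az":0}])

```text
clock: 13.67
eef_pos: [0.6214, 0.2831, 0.0793]
tcp_rot: [0.386, 3.117, 0.002]
force: [-0.2, 0.0, -3.4]
grip_width: 0.0261
```

Call:
carry_out(series=[{"grip":220,"dx":0,"dy":0,"dz":0,"ax":0,"ay":0,"az":0},{"grip":220,"dx":0,"dy":0,"dz":0,"ax":0,"ay":0,"az":0},{"grip":220,"dx":0,"dy":0,"dz":0,"ax":0,"ay":0,"az":0}])

```text
clock: 13.92
eef_pos: [0.6213, 0.2803, 0.0791]
tcp_rot: [-0.391, -3.117, 0.001]
force: [0.5, 0.3, -1.8]
grip_width: 0.0263
```

Run:
```python
from h import *
S=robot.capture("side");go(.620,.2805,.0405)
save(S,"over2",(150,60,260,160),6)
o=robot.observe()["eef_pos"];print(proj(S,[o[0],o[1],o[2]-.0344]))
```

```text
clock 13.97 pos [0.6215 0.2805 0.0794] F [-0.1  0.9 -2.1] w 0.0261 -> tool d [ 0.0014 -0.0004  0.0389] zaxis [ 0. -0. -1.]
[198.1024503   98.89606333]
```

View pics/over2.png

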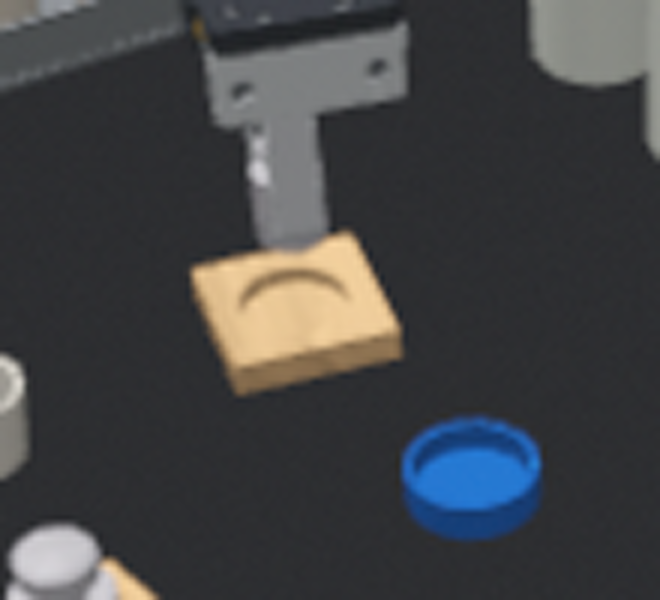

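The medium weight hangs over the medium well, its lower rim at about (199,101), as predicted. I lower it.

Call:
carry_out(series=[{"grip":220,"dx":0.001,"dy":0,"dz":0.008,"ax":0,"ay":0,"az":0},{"grip":220,"dx":0,"dy":0,"dz":0.012,"ax":0,"ay":0,"az":0},{"grip":220,"dx":0,"dy":0,"dz":0.01,"ax":0,"ay":0,"az":0},{"grip":220,"dx":0,"dy":0,"dz":0.004,"ax":0,"ay":0,"az":0},{"grip":220,"dx":0,"dy":0,"dz":0,"ax":0,"ay":0,"az":0}])

```text
clock: 14.38
eef_pos: [0.6194, 0.2809, 0.0434]
tcp_rot: [-0.39, -3.115, 0.003]
force: [0.1, 0.3, -2.1]
grip_width: 0.0261
```

Call:
carry_out(series=[{"grip":220,"dx":0,"dy":0,"dz":0,"ax":0,"ay":0,"az":0},{"grip":220,"dx":0,"dy":0,"dz":0,"ax":0,"ay":0,"az":0},{"grip":220,"dx":0,"dy":0,"dz":0.001,"ax":0,"ay":0,"az":0},{"grip":220,"dx":0,"dy":0,"dz":0.001,"ax":0,"ay":0,"az":0},{"grip":220,"dx":0,"dy":0,"dz":0,"ax":0,"ay":0,"az":0}])

```text
clock: 14.8
eef_pos: [0.6203, 0.2814, 0.0434]
tcp_rot: [0.39, 3.117, 0.0]
force: [0.4, 0.4, -2.8]
grip_width: 0.0258
```

Call:
carry_out(series=[{"grip":220,"dx":0,"dy":0,"dz":0.001,"ax":0,"ay":0,"az":0},{"grip":220,"dx":0,"dy":0,"dz":0.001,"ax":0,"ay":0,"az":0},{"grip":220,"dx":0,"dy":0,"dz":0,"ax":0,"ay":0,"az":0},{"grip":220,"dx":0,"dy":0,"dz":0,"ax":0,"ay":0,"az":0}])

```text
clock: 15.13
eef_pos: [0.6202, 0.2814, 0.0412]
tcp_rot: [-0.39, -3.117, 0.0]
force: [0.1, -0.3, -1.7]
grip_width: 0.0263
```

Call:
carry_out(series=[{"grip":220,"dx":0,"dy":0,"dz":0.001,"ax":0,"ay":0,"az":0},{"grip":220,"dx":0,"dy":0,"dz":0,"ax":0,"ay":0,"az":0},{"grip":220,"dx":0,"dy":0,"dz":0,"ax":0,"ay":0,"az":0}])

```text
clock: 15.38
eef_pos: [0.6204, 0.2814, 0.0404]
tcp_rot: [0.39, 3.117, 0.0]
force: [-1.0, -0.2, 0.9]
grip_width: 0.026
```

Call:
carry_out(series=[{"grip":220,"dx":0,"dy":0,"dz":0.0003,"ax":0,"ay":0,"az":0},{"grip":115,"dx":0,"dy":0,"dz":0,"ax":0,"ay":0,"az":0},{"grip":115,"dx":0,"dy":0,"dz":0,"ax":0,"ay":0,"az":0},{"grip":115,"dx":0,"dy":0,"dz":0,"ax":0,"ay":0,"az":0},{"grip":115,"dx":0,"dy":0,"dz":0,"ax":0,"ay":0,"az":0}])

```text
clock: 15.8
eef_pos: [0.6203, 0.2814, 0.0399]
tcp_rot: [-0.39, -3.117, 0.0]
force: [0.1, 0.7, -0.6]
grip_width: 0.0489
```

Call:
carry_out(series=[{"grip":115,"dx":0,"dy":0,"dz":-0.015,"ax":0,"ay":0,"az":0},{"grip":115,"dx":0,"dy":0,"dz":-0.03,"ax":0,"ay":0,"az":0},{"grip":115,"dx":0,"dy":0,"dz":-0.035,"ax":0,"ay":0,"az":0},{"grip":115,"dx":0,"dy":0,"dz":-0.035,"ax":0,"ay":0,"az":0},{"grip":115,"dx":0,"dy":0,"dz":-0.03,"ax":0,"ay":0,"az":0}])

```text
clock: 16.22
eef_pos: [0.6206, 0.2811, 0.1885]
tcp_rot: [0.391, 3.116, 0.001]
force: [-0.2, -0.4, 0.7]
grip_width: 0.0516
```

Run:
```python
from h import *
S=robot.capture("side");go(.447,-.258,.17)
save(S,"placed2",(110,60,260,220),4)
```

```text
clock 16.27 pos [0.6229 0.2818 0.1943] F [3.1 1.2 5.7] w 0.0519 -> tool d [ 0.0372 -0.5667  0.0208] zaxis [ 0.007  0.004 -1.   ]
```

View pics/placed2.png

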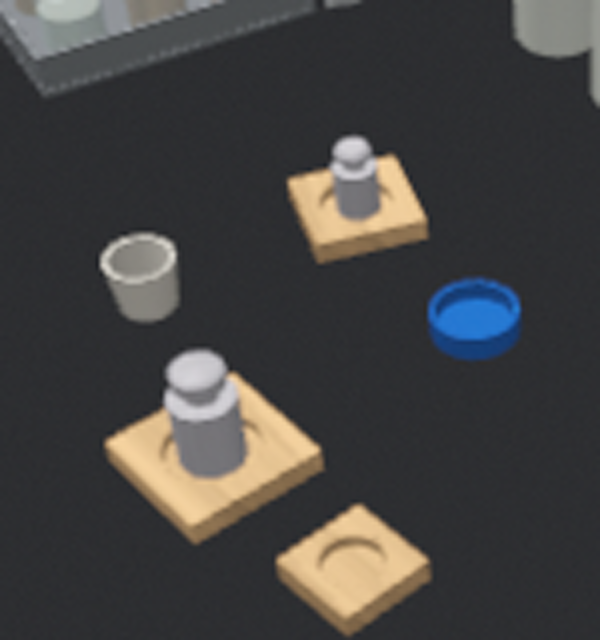

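Both weights stand upright in their wells. Now the small weight.

Call:
carry_out(series=[{"grip":115,"dx":0.001,"dy":-0.015,"dz":0,"ax":0,"ay":0,"az":0},{"grip":115,"dx":0.0024,"dy":-0.035,"dz":0,"ax":0,"ay":0,"az":0},{"grip":115,"dx":0.0024,"dy":-0.035,"dz":0,"ax":0,"ay":0,"az":0},{"grip":115,"dx":0.0024,"dy":-0.035,"dz":0,"ax":0,"ay":0,"az":0},{"grip":115,"dx":0.0024,"dy":-0.035,"dz":0,"ax":0,"ay":0,"az":0}])

```text
clock: 16.68
eef_pos: [0.5711, 0.1323, 0.1858]
tcp_rot: [0.39, 3.117, 0.001]
force: [1.0, -0.0, 0.4]
grip_width: 0.0518
```

Call:
carry_out(series=[{"grip":115,"dx":0.0024,"dy":-0.035,"dz":0,"ax":0,"ay":0,"az":0},{"grip":115,"dx":0.0024,"dy":-0.035,"dz":0,"ax":0,"ay":0,"az":0},{"grip":115,"dx":0.0024,"dy":-0.035,"dz":0,"ax":0,"ay":0,"az":0},{"grip":115,"dx":0.0024,"dy":-0.035,"dz":0,"ax":0,"ay":0,"az":0},{"grip":115,"dx":0.0024,"dy":-0.035,"dz":0,"ax":0,"ay":0,"az":0}])

```text
clock: 17.1
eef_pos: [0.5164, -0.0345, 0.1858]
tcp_rot: [0.39, 3.117, 0.001]
force: [0.7, -0.7, -0.5]
grip_width: 0.0517
```

Call:
carry_out(series=[{"grip":115,"dx":0.0024,"dy":-0.035,"dz":0,"ax":0,"ay":0,"az":0},{"grip":115,"dx":0.0024,"dy":-0.035,"dz":0,"ax":0,"ay":0,"az":0},{"grip":115,"dx":0.0024,"dy":-0.035,"dz":0,"ax":0,"ay":0,"az":0},{"grip":115,"dx":0.0024,"dy":-0.035,"dz":0,"ax":0,"ay":0,"az":0},{"grip":115,"dx":0.0024,"dy":-0.035,"dz":0,"ax":0,"ay":0,"az":0}])

```text
clock: 17.52
eef_pos: [0.4616, -0.2011, 0.1859]
tcp_rot: [0.39, 3.116, 0.001]
force: [0.0, 0.9, -0.3]
grip_width: 0.0516
```

Call:
carry_out(series=[{"grip":115,"dx":0,"dy":-0.03,"dz":0,"ax":0,"ay":0,"az":0},{"grip":115,"dx":0,"dy":-0.01,"dz":0.01,"ax":0,"ay":0,"az":0},{"grip":115,"dx":0,"dy":0,"dz":0.02,"ax":0,"ay":0,"az":0},{"grip":115,"dx":0,"dy":0,"dz":0.01,"ax":0,"ay":0,"az":0},{"grip":115,"dx":0,"dy":0,"dz":0,"ax":0,"ay":0,"az":0}])

```text
clock: 17.93
eef_pos: [0.4515, -0.2378, 0.1437]
tcp_rot: [-0.39, -3.115, -0.001]
force: [-1.4, 0.6, -0.6]
grip_width: 0.0517
```

Run:
```python
from h import *
go(.447,-.258,.09)
```

```text
clock 17.93 pos [ 0.4515 -0.2378  0.1437] F [-1.4  0.6 -0.6] w 0.0517 -> tool d [-0.0007 -0.0207  0.0537] zaxis [-0.003  0.001 -1.   ]
```

Call:
carry_out(series=[{"grip":115,"dx":0,"dy":-0.012,"dz":0.01,"ax":0,"ay":0,"az":0},{"grip":115,"dx":0,"dy":-0.008,"dz":0.025,"ax":0,"ay":0,"az":0},{"grip":115,"dx":0,"dy":0,"dz":0.025,"ax":0,"ay":0,"az":0},{"grip":115,"dx":0,"dy":0,"dz":0,"ax":0,"ay":0,"az":0},{"grip":115,"dx":0,"dy":0,"dz":0,"ax":0,"ay":0,"az":0}])

```text
clock: 18.35
eef_pos: [0.4474, -0.2573, 0.0853]
tcp_rot: [-0.389, -3.115, -0.0]
force: [0.1, -0.2, 0.2]
grip_width: 0.0513
```

Call:
carry_out(series=[{"grip":115,"dx":0,"dy":0,"dz":0,"ax":0,"ay":0,"az":0},{"grip":115,"dx":0,"dy":0,"dz":0,"ax":0,"ay":0,"az":0}])

```text
clock: 18.52
eef_pos: [0.4486, -0.2577, 0.0866]
tcp_rot: [0.389, 3.116, -0.0]
force: [0.4, -1.5, 0.7]
grip_width: 0.0514
```

Run:
```python
from h import *
S=robot.capture("side");go(.447,-.258,.035)
save(S,"near3",(190,240,330,360),5)
```

```text
clock 18.57 pos [ 0.4485 -0.2576  0.0864] F [-0.1  1.1 -0. ] w 0.0513 -> tool d [ 0.0015 -0.0007  0.0514] zaxis [ 0.002 -0.    -1.   ]
```

View pics/near3.png

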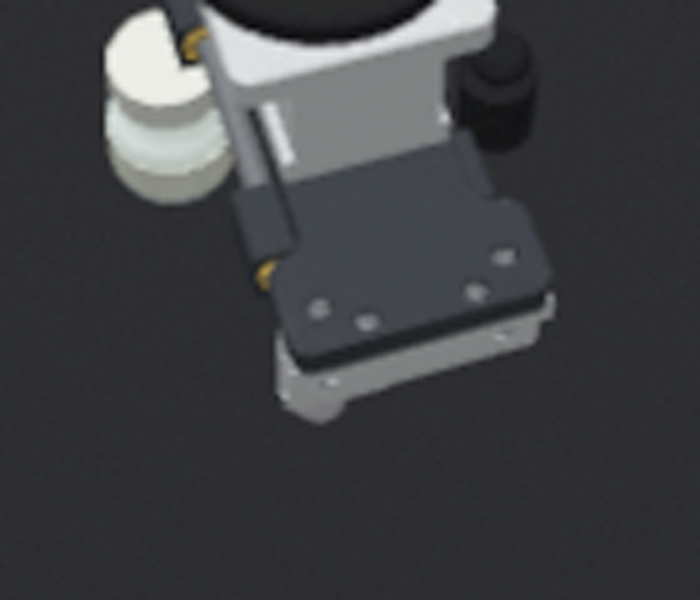

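The gripper hides the small weight. The jar and the black look-alike stand clear of the fingers. I descend using the measured position.

Call:
carry_out(series=[{"grip":115,"dx":0.001,"dy":-0.001,"dz":0.01,"ax":0,"ay":0,"az":0},{"grip":115,"dx":0,"dy":0,"dz":0.018,"ax":0,"ay":0,"az":0},{"grip":115,"dx":0,"dy":0,"dz":0.014,"ax":0,"ay":0,"az":0},{"grip":115,"dx":0,"dy":0,"dz":0.006,"ax":0,"ay":0,"az":0},{"grip":115,"dx":0,"dy":0,"dz":0,"ax":0,"ay":0,"az":0}])

```text
clock: 18.98
eef_pos: [0.4457, -0.2582, 0.0359]
tcp_rot: [-0.39, -3.115, -0.0]
force: [-0.3, 0.6, -0.0]
grip_width: 0.0518
```

Call:
carry_out(series=[{"grip":115,"dx":0,"dy":0,"dz":0,"ax":0,"ay":0,"az":0},{"grip":115,"dx":0,"dy":0,"dz":0,"ax":0,"ay":0,"az":0},{"grip":115,"dx":0,"dy":0,"dz":0,"ax":0,"ay":0,"az":0}])

```text
clock: 19.23
eef_pos: [0.4468, -0.2586, 0.0377]
tcp_rot: [0.39, 3.116, -0.0]
force: [-1.4, -0.5, 0.5]
grip_width: 0.0517
```

Call:
carry_out(series=[{"grip":115,"dx":0,"dy":0,"dz":0.0025,"ax":0,"ay":0,"az":0},{"grip":255,"dx":0,"dy":0,"dz":0,"ax":0,"ay":0,"az":0},{"grip":255,"dx":0,"dy":0,"dz":0,"ax":0,"ay":0,"az":0},{"grip":255,"dx":0,"dy":0,"dz":0,"ax":0,"ay":0,"az":0},{"grip":255,"dx":0,"dy":0,"dz":0,"ax":0,"ay":0,"az":0}])

```text
clock: 19.65
eef_pos: [0.4464, -0.2584, 0.0346]
tcp_rot: [0.39, 3.117, -0.0]
force: [-0.6, 0.4, -0.3]
grip_width: 0.0286
```

Call:
carry_out(series=[{"grip":255,"dx":0,"dy":0,"dz":0,"ax":0,"ay":0,"az":0},{"grip":255,"dx":0,"dy":0,"dz":0,"ax":0,"ay":0,"az":0},{"grip":255,"dx":0,"dy":0,"dz":0,"ax":0,"ay":0,"az":0}])

```text
clock: 19.9
eef_pos: [0.4464, -0.2584, 0.0345]
tcp_rot: [-0.39, -3.117, 0.0]
force: [-0.1, 0.1, 0.4]
grip_width: 0.0157
```

The opening reads 15.7 mm. The earlier grasps also read about 2 mm under the true diameter, so this matches the 18 mm body. I lift.

Call:
carry_out(series=[{"grip":255,"dx":0,"dy":0,"dz":-0.01,"ax":0,"ay":0,"az":0},{"grip":255,"dx":0,"dy":0,"dz":-0.02,"ax":0,"ay":0,"az":0},{"grip":255,"dx":0,"dy":0,"dz":-0.03,"ax":0,"ay":0,"az":0},{"grip":255,"dx":0,"dy":0,"dz":-0.03,"ax":0,"ay":0,"az":0},{"grip":255,"dx":0,"dy":0,"dz":-0.025,"ax":0,"ay":0,"az":0}])

```text
clock: 20.32
eef_pos: [0.446, -0.2589, 0.1518]
tcp_rot: [0.391, 3.117, -0.001]
force: [0.8, -0.4, -0.2]
grip_width: 0.0157
```

Call:
carry_out(series=[{"grip":255,"dx":0,"dy":0,"dz":-0.01,"ax":0,"ay":0,"az":0},{"grip":255,"dx":0,"dy":0,"dz":0,"ax":0,"ay":0,"az":0},{"grip":255,"dx":0,"dy":0,"dz":0,"ax":0,"ay":0,"az":0}])

```text
clock: 20.57
eef_pos: [0.4465, -0.2581, 0.1596]
tcp_rot: [0.389, 3.117, 0.001]
force: [0.1, -0.1, -1.9]
grip_width: 0.0157
```

Run:
```python
from h import *
go(.484,.0175,.16)
```

```text
clock 20.57 pos [ 0.4465 -0.2581  0.1596] F [ 0.1 -0.1 -1.9] w 0.0157 -> tool d [ 0.0314  0.2763 -0.0003] zaxis [ 0.001  0.    -1.   ]
```

Call:
carry_out(series=[{"grip":255,"dx":0.002,"dy":0.015,"dz":0,"ax":0,"ay":0,"az":0},{"grip":255,"dx":0.0033,"dy":0.03,"dz":0,"ax":0,"ay":0,"az":0},{"grip":255,"dx":0.0033,"dy":0.03,"dz":0,"ax":0,"ay":0,"az":0},{"grip":255,"dx":0.0033,"dy":0.03,"dz":0,"ax":0,"ay":0,"az":0},{"grip":255,"dx":0.0033,"dy":0.03,"dz":0,"ax":0,"ay":0,"az":0}])

```text
clock: 20.98
eef_pos: [0.4639, -0.1225, 0.1581]
tcp_rot: [-0.39, -3.115, 0.001]
force: [0.7, 0.1, -0.6]
grip_width: 0.0157
```

Call:
carry_out(series=[{"grip":255,"dx":0.0033,"dy":0.03,"dz":0,"ax":0,"ay":0,"az":0},{"grip":255,"dx":0.0033,"dy":0.03,"dz":0,"ax":0,"ay":0,"az":0},{"grip":255,"dx":0.0033,"dy":0.03,"dz":0,"ax":0,"ay":0,"az":0},{"grip":255,"dx":0.0033,"dy":0.03,"dz":0,"ax":0,"ay":0,"az":0},{"grip":255,"dx":0.003,"dy":0.021,"dz":0,"ax":0,"ay":0,"az":0}])

```text
clock: 21.4
eef_pos: [0.4833, 0.0194, 0.1581]
tcp_rot: [-0.387, -3.116, 0.001]
force: [0.4, 0.9, -0.3]
grip_width: 0.0162
```

Call:
carry_out(series=[{"grip":255,"dx":0,"dy":0,"dz":0.015,"ax":0,"ay":0,"az":0},{"grip":255,"dx":0,"dy":0,"dz":0.03,"ax":0,"ay":0,"az":0},{"grip":255,"dx":0,"dy":0,"dz":0.03,"ax":0,"ay":0,"az":0},{"grip":255,"dx":0,"dy":0,"dz":0.01,"ax":0,"ay":0,"az":0},{"grip":255,"dx":0,"dy":0,"dz":0,"ax":0,"ay":0,"az":0}])

```text
clock: 21.82
eef_pos: [0.4817, 0.0161, 0.0717]
tcp_rot: [-0.39, -3.112, 0.005]
force: [-0.8, 0.4, -0.9]
grip_width: 0.016
```

Call:
carry_out(series=[{"grip":255,"dx":0,"dy":0,"dz":0,"ax":0,"ay":0,"az":0},{"grip":255,"dx":0,"dy":0,"dz":0,"ax":0,"ay":0,"az":0}])

```text
clock: 21.98
eef_pos: [0.4844, 0.0165, 0.0754]
tcp_rot: [0.391, 3.117, 0.0]
force: [0.8, -0.4, -0.5]
grip_width: 0.0159
```

Run:
```python
from h import *
S=robot.capture("side");go(.484,.0175,.0405)
o=robot.observe()["eef_pos"];print(proj(S,[o[0],o[1],o[2]-.0345]))
save(S,"over3",(130,130,270,240),5)
```

```text
clock 22.03 pos [0.4846 0.0167 0.0756] F [-0.4 -0.6 -0.2] w 0.0155 -> tool d [0.0008 0.0006 0.0351] zaxis [ 0.001  0.    -1.   ]
[196.57707405 190.64688386]
```

View pics/over3.png

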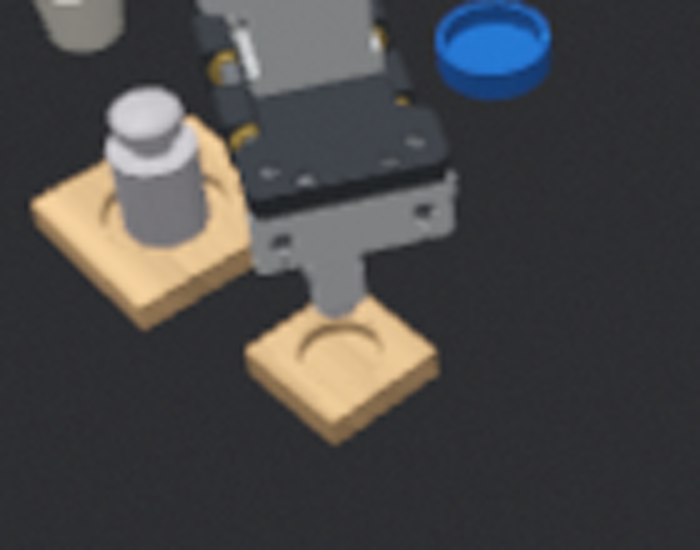

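The lower rim shows at about (198,194) over the small well, as predicted. I lower it.

Call:
carry_out(series=[{"grip":255,"dx":0.001,"dy":0.001,"dz":0.008,"ax":0,"ay":0,"az":0},{"grip":255,"dx":0,"dy":0,"dz":0.01,"ax":0,"ay":0,"az":0},{"grip":255,"dx":0,"dy":0,"dz":0.008,"ax":0,"ay":0,"az":0},{"grip":255,"dx":0,"dy":0,"dz":0.004,"ax":0,"ay":0,"az":0},{"grip":255,"dx":0,"dy":0,"dz":0,"ax":0,"ay":0,"az":0}])

```text
clock: 22.45
eef_pos: [0.4825, 0.0178, 0.0434]
tcp_rot: [-0.39, -3.116, 0.001]
force: [-0.3, -0.2, -0.4]
grip_width: 0.0158
```

Call:
carry_out(series=[{"grip":255,"dx":0,"dy":0,"dz":0,"ax":0,"ay":0,"az":0},{"grip":255,"dx":0,"dy":0,"dz":0.001,"ax":0,"ay":0,"az":0},{"grip":255,"dx":0,"dy":0,"dz":0.001,"ax":0,"ay":0,"az":0},{"grip":255,"dx":0,"dy":0,"dz":0,"ax":0,"ay":0,"az":0},{"grip":255,"dx":0,"dy":0,"dz":0,"ax":0,"ay":0,"az":0}])

```text
clock: 22.87
eef_pos: [0.4833, 0.018, 0.0426]
tcp_rot: [0.39, 3.117, 0.0]
force: [-1.1, -0.4, -0.0]
grip_width: 0.0158
```

Call:
carry_out(series=[{"grip":255,"dx":0,"dy":0,"dz":0.001,"ax":0,"ay":0,"az":0},{"grip":255,"dx":0,"dy":0,"dz":0.0008,"ax":0,"ay":0,"az":0},{"grip":255,"dx":0,"dy":0,"dz":0,"ax":0,"ay":0,"az":0},{"grip":255,"dx":0,"dy":0,"dz":0,"ax":0,"ay":0,"az":0}])

```text
clock: 23.2
eef_pos: [0.4832, 0.018, 0.0406]
tcp_rot: [-0.39, -3.117, 0.0]
force: [-0.2, -0.7, -0.5]
grip_width: 0.016
```

Call:
carry_out(series=[{"grip":255,"dx":0,"dy":0,"dz":0.0005,"ax":0,"ay":0,"az":0},{"grip":255,"dx":0,"dy":0,"dz":0,"ax":0,"ay":0,"az":0},{"grip":255,"dx":0,"dy":0,"dz":0,"ax":0,"ay":0,"az":0}])

```text
clock: 23.45
eef_pos: [0.4833, 0.018, 0.0404]
tcp_rot: [0.39, 3.117, 0.0]
force: [-1.5, 0.3, 8.0]
grip_width: 0.0159
```

Contact at +8 N. I release, keeping the opening small, and rise.

Call:
carry_out(series=[{"grip":255,"dx":0,"dy":0,"dz":-0.0003,"ax":0,"ay":0,"az":0},{"grip":130,"dx":0,"dy":0,"dz":0,"ax":0,"ay":0,"az":0},{"grip":130,"dx":0,"dy":0,"dz":0,"ax":0,"ay":0,"az":0},{"grip":130,"dx":0,"dy":0,"dz":0,"ax":0,"ay":0,"az":0},{"grip":130,"dx":0,"dy":0,"dz":0,"ax":0,"ay":0,"az":0}])

```text
clock: 23.87
eef_pos: [0.4832, 0.018, 0.0404]
tcp_rot: [-0.39, -3.117, 0.0]
force: [-0.2, -0.7, 0.3]
grip_width: 0.039
```

Call:
carry_out(series=[{"grip":130,"dx":0,"dy":0,"dz":-0.015,"ax":0,"ay":0,"az":0},{"grip":130,"dx":0,"dy":0,"dz":-0.03,"ax":0,"ay":0,"az":0},{"grip":130,"dx":0,"dy":0,"dz":-0.035,"ax":0,"ay":0,"az":0},{"grip":130,"dx":0,"dy":0,"dz":-0.035,"ax":0,"ay":0,"az":0},{"grip":130,"dx":0,"dy":0,"dz":-0.035,"ax":0,"ay":0,"az":0}])

```text
clock: 24.28
eef_pos: [0.4828, 0.0175, 0.1919]
tcp_rot: [-0.391, -3.117, 0.001]
force: [-0.3, 1.7, 0.3]
grip_width: 0.046
```

Call:
carry_out(series=[{"grip":130,"dx":0,"dy":0,"dz":-0.03,"ax":0,"ay":0,"az":0},{"grip":130,"dx":0,"dy":0,"dz":-0.02,"ax":0,"ay":0,"az":0},{"grip":130,"dx":0,"dy":0,"dz":0,"ax":0,"ay":0,"az":0},{"grip":130,"dx":0,"dy":0,"dz":0,"ax":0,"ay":0,"az":0},{"grip":130,"dx":0,"dy":0,"dz":0,"ax":0,"ay":0,"az":0}])

```text
clock: 24.7
eef_pos: [0.4828, 0.0181, 0.2399]
tcp_rot: [-0.389, -3.117, 0.0]
force: [0.8, -0.4, 1.0]
grip_width: 0.0461
```

Run:
```python
from h import *
S=robot.capture("side");go(.484,.0175,.2)
save(S,"final",(110,80,400,340),2.7)
```

```text
clock 24.75 pos [0.4826 0.018  0.2395] F [-0.4  0.7  0.2] w 0.0464 -> tool d [-0.0015 -0.0001  0.0395] zaxis [-0.001 -0.    -1.   ]
```

View pics/final.png

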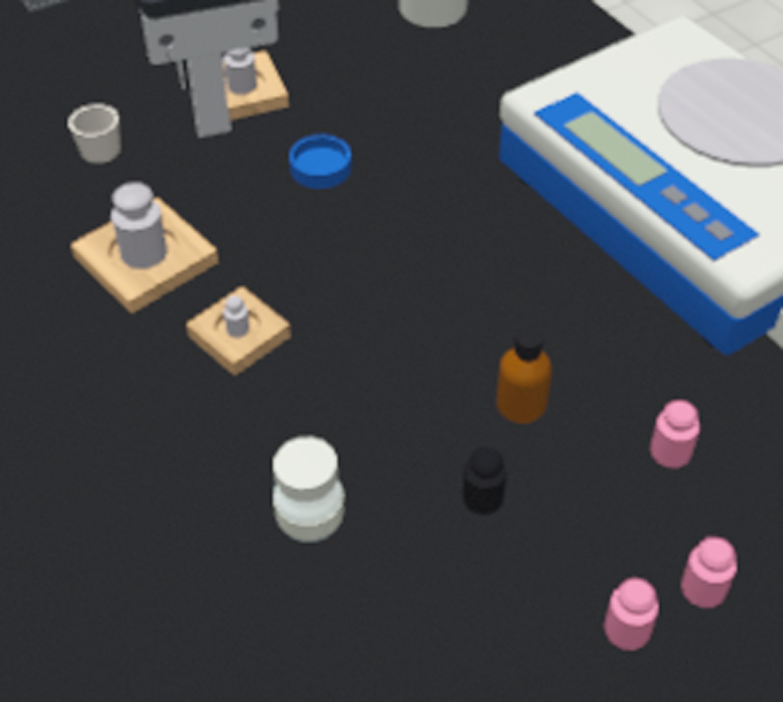

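All three weights stand upright in their wells, everything else looks undisturbed and the gripper is clear. I hand in.

```bash
python3 -c "
from bench import robot
print(robot.close_job())"
```

```text
the job is handed in; nothing more can be done
None
```

I put the large, then the medium, then the small steel weight away, each lowered until it touched its own well floor before I let go. The job was handed in at about 25 s of the 83 s allowed.

- **Final check:** The last side view shows all three weights upright in their wells, with the gripper about 0.2 m above them and touching nothing. The medium block is partly hidden by a finger there, but an earlier picture showed that weight upright in its well. The jar, amber bottle, blue cap, crucible and look-alikes stand where they were as far as the side pictures show; I did not re-measure them.
- **Set-down heights:** Each weight touched down within 1 mm of the expected height. The measured force when each touched was about 20 N for the large, 1 N for the medium and 8 N for the small.
- **Disagreements:** Some moves were cut short by the speed limits. One left the medium weight 36 mm short of its block, which I corrected before lowering it. The large weight sits slightly off-centre in its well, and the gripper opening read about 2 mm below each weight's diameter. I could not see the small weight when grasping it, so I relied on its measured position and the opening reading.

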